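Show the engraved block at the set viewing angle

ROBOT

A 6-joint arm with a two-finger parallel gripper is mounted at the origin on the work surface. World frame = base frame: x ahead of the robot, y to its left, z up, the work surface at z = 0. Lengths are in m, angles in rad, forces in N, time in s.
With the tool pointing down it reaches from about 0.35 to 0.975 m from the base axis. Payload 4.9 kg.
Tool frame: the origin (TCP) lies on the centre line of the jaws, within the pads' length; the fingertips stand 14 mm ahead of it and the grasp point (between the pads) lies 5 mm behind it; z points along the fingers, y is the line along which they close (so a half turn about z gives the same grasp; the last joint's range is limited). The gripper opens to 85 mm and grips with 20 to 120 N. Pads are 22 mm wide; open, the fingers measure 114 mm over their backs; the gripper's body (76 mm by 85 mm) begins 54 mm behind the grasp point. The pads swing forward as they close: fully open they stand 13 mm farther back than shut.
Start: joints at [1.045, 0.053, 1.613, -0, 1.476, -0.119], TCP at [0.247, 0.574, 0.245] pointing down, gripper open.
Joint ranges: [-3.01, 3.01], [-1.01, 2.22], [0.06, 2.58], [-1.02, 4.17], [0.09, 2.62], [-3.14, 3.14]. Speed limits (rad/s): [2.57, 2.57, 3.14, 3.14, 3.14, 3.14].

INTERFACE

Orientations are given as a unit quaternion [w, x, y, z].
In Python, from plant import * gives the robot as it stands.
- The arm moves only by the tool send_rows, never from a script. Its argument "steps" is a list of rows, each an object with "translation": the shift along the tool's x, y, z in cm, a list of three; "delta_rot": the turn, a rotation vector about the tool's x, y, z in rad, a list of three; "jaw": the finger opening in cm, from 0 to 8.54. In form: [{"translation": [dx, dy, dz], "delta_rot": [rx, ry, rz], "jaw": jaw}, ...]. A call has exactly 8 rows; each row is the pose to reach, as a shift and turn from the pose commanded when the call began, along the tool's axes at that moment; what a row does not reach only later rows make up. A row lasts 1/10 s, in which the tool goes at most 50 mm and 8.59 degrees, less where a joint would pass 70% of its speed; a pose out of reach is approached as far as the arm can. A call with a gripper value outside its range is refused whole. The fingers move at their own pace and stop on an object; the grip force is fixed at half the most. Time passes only in rows, so rows that repeat a pose let the fingers close, or fill a call up. It gives the time, the measured TCP pose, the force, the opening and the grip force at its end, in the units of the state.
- state(): the state, without advancing time (a new reading comes with each control period).
- grab_frame(name): name is "scene" or "top"; returns a dict with "pixels" (400x640x3 uint8, blue, green, red), "range_z" (400x640 float32, m along the optical axis (not along the pixel's ray), 0 where there is no reading), "fx", "fy", "cx", "cy" (pixels), "dist" ([k1, k2, p1, p2, k3] as OpenCV has them; the pictures are not rectified), "rvec" (rotation vector, rad) and "tvec" (3), from world to camera coordinates, as OpenCV has them. Camera axes: x right, y down, z forward; pixel columns grow to the right and rows downward; lengths in m; the calibration is good to about 2 mm. A picture is of the moment at which its call begins.
- job_done(): hands the job in; it is judged then, once.
The state is a dict: "time": time; "joint_pos": joint angles; "joint_vel": joint speeds; "joint_efforts": joint torques, N m; "tool_pos": TCP position; "tool_rot": TCP orientation; "contact_force": force on the tool from outside, world axes, zero at the start; "ft_torque": the same for the moment, N m; "gripper_width": opening from 0.0 (shut) to 1.0 (fully open); "grasp_force": force on a finger pad.
Only numpy, scipy, OpenCV 4.12 (cv2) and the standard library are available. Lean on these libraries where they do the work, as an engineer would, in place of code of your own. Each camera call takes 0.05 s, during which the arm holds its last target. There are 200 camera calls.

TASK

Lay the engraved woodblock, picture up, on the resting tilting board, square to it and near the middle, with one of its short ends down against the ledge, and let it go. Then raise the board by its lifting bar until it lines up with the brass pointer beside it, and end the program while still holding it there, steady, the block still in its place (the board falls if it is let go). Leave the pointer and the other things on the bench where they are.

Things in the scene. Friction and masses are not known exactly. Their poses are not given: they have to be found in the camera images.
- block_center (a point): engraved woodblock, loose, pale wood, 80 x 55 x 23 mm (x, y, z), about 0.1 kg, lying flat left or right of the tilting board, its dark picture up; the only loose block of this size (the offcut is half as long). Point: its centre; x along its long side, y across it (55 mm, the way to grip it), z up out of the picture
- board_ledge (a point): tilting board, pale wood, 190 mm deep, 180 wide, 12 thick, 0.4 to 0.6 kg, on a fixed dark stand; hinged along its low edge, nearest the robot, it rests sloping up away from it at 0.21 rad. A ledge 10 mm high, 12 deep runs along the low edge. Point: on the upper surface at the ledge's foot, half-way along it; x up the slope, y along the ledge, z out of the surface
- board_hinge (a point): the middle of the hinge line (36 mm above the table, at half the board's thickness); it is fixed and its axes are those of the board. The ledge point is 12 mm up the slope from it and 6 mm above it, square to the board.
- board_handle (a point): middle of the steel lifting bar beyond the board's high edge: round, 12 mm thick, 122 mm long, parallel to the hinge, 235 mm up the slope from the hinge line, 39 mm clear between it and the board's edge; thin struts 55 mm either side of its middle carry it. Axes as the board's
- board (a joint): angle of the tilting board above its rest, rad: 0 at rest (slope 0.21), grows as the high edge is raised, at most 1.0; the hinge turns freely, so the board falls back when let go
- pointer (a joint): angle of the brass pointer, same zero and same sense as board; it stays where it is set (between 0.35 and 0.7). When both are equal the board lies parallel to the pointer, the board's edge in line with it.
- pointer_tip (a point): far end of the brass pointer, a flat arm 200 mm long, 8 high, 4 thick, that turns about the board's hinge line just beside the board's right-hand edge (y = -0.106 m in the board's axes), in front of a dark wooden arc with pale ticks; x along the pointer away from the hinge. It sticks up at the set angle: stay clear of it
- tin_mid (a point): bystander: low round dark ink tin, 66 mm across, 45 mm high, on the side of the board where the block is not; point at half height
- offcut: bystander: small pale wooden offcut, 42 x 30 x 23 mm; origin under its centre
- graver_a: bystander: graver, 130 mm long, up to 28 mm thick, mushroom-shaped wooden handle and steel blade, lying on the table; origin near its middle, on the underside
- graver_b: bystander: another graver of the same size and kind
- brush: bystander: brush lying on the table
- loupe: bystander: black loupe, 42 mm across, 30 mm high; origin under its centre
- pencil: bystander: pencil, 160 mm long, lying on the table; origin under its centre
Mind the look-alikes: they are no part of the job. Leave any blue, orange or turquoise look-alike of the part that bears block_center alone.

How it is judged:
On the way:
1. the woodblock lies on the resting board, picture up, short end at the ledge, let go (x of block_center in the frame of board_ledge between 0.032 and 0.048 m and y of block_center in the frame of board_ledge between -0.035 and 0.035 m and z of block_center in the frame of board_ledge between 0.007 and 0.016 m and angle between the x axis of block_center and the x axis of board_ledge, either way round below 0.15 rad and angle between the z axis of block_center and the z axis of board_ledge, either way round below 0.1 rad and angle between block_center's own z axis and vertical below 1.3 rad and contact force between the fingers and block below 0.2 N and value of joint board below 0.04 rad), for 0.3 s.
At the end, for the whole second after the job is handed in: the board lies within 0.06 rad of the pointer's angle, still, carried by the fingers, and the untouched block lies flat on it, picture up, square within 0.15 rad, short end within 8 mm of the ledge, its centre within 35 mm of the board's middle line (angle between the x axis of board_ledge and the x axis of pointer_tip, either way round below 0.06 rad and velocity of joint board between -0.05 and 0.05 rad/s and contact force between the fingers and board above 0.5 N and x of block_center in the frame of board_ledge between 0.032 and 0.048 m and y of block_center in the frame of board_ledge between -0.035 and 0.035 m and z of block_center in the frame of board_ledge between 0.007 and 0.016 m and angle between the x axis of block_center and the x axis of board_ledge, either way round below 0.15 rad and angle between the z axis of block_center and the z axis of board_ledge, either way round below 0.1 rad and angle between block_center's own z axis and vertical below 1.3 rad and contact force between the fingers and block below 0.2 N); the arm keeps its last pose, push and grip.
It fails at once if the pointer is pushed out of its setting (distance of pointer_tip from where it was at the start of the episode above 0.012 m).
It fails at once if another thing on the bench is moved by more than 40 mm (distance of any of tin_mid, offcut, graver_a, graver_b, brush, loupe, pencil from where it was at the start of the episode above 0.04 m).
It also fails if it takes over 62 s, if anything falls off the work surface, if the arm or the gripper's body presses on something with over 40 N, if the wrist force passes 120 N, or if a joint passes its speed limit or range.

## Working session

There is one attempt and no reset: what is moved stays moved. The work goes in short steps, Python scripts to look and compute and a tool call to move; the robot and the scene stay as the last step left them, time stands still between calls to the robot, and variables do not carry over. Pictures are saved under pics/ and viewed, at most 10 in all, crops included, and the job is handed in when it is done.

Besides the shell and the picture viewer there is one more tool, called after "Call:" as name([rows], argument=value, ...), one row to a line, values as JSON. send_rows: Moves the arm, as the interface text tells. Its arguments: {"type":"object","properties":{"steps":{"type":"array","items":{"type":"object","properties":{"translation":{"type":"array","items":{"type":"number"}},"delta_rot":{"type":"array","items":{"type":"number"}},"jaw":{"type":"number"}}}}},"required":["steps"]}

```bash
mkdir -p pics; ls; cat > h.py <<'E'
from plant import *
import numpy as np, cv2
from scipy.spatial.transform import Rotation as R
def snap(name):
    f=grab_frame(name); np.savez(''+name+'.npz',**{k:np.array(v) for k,v in f.items()}); return f
def load(name): return dict(np.load(''+name+'.npz'))
def world(f,u,v,z=None,med=2):
    K=np.array([[f['fx'],0,f['cx']],[0,f['fy'],f['cy']],[0,0,1]],float)
    p=cv2.undistortPoints(np.array([[[u,v]]],float),K,np.array(f['dist'],float))[0,0]
    Rm=cv2.Rodrigues(np.array(f['rvec'],float))[0];t=np.array(f['tvec'],float).ravel()
    d=np.array([p[0],p[1],1.])
    if z is None:
        a=f['range_z'][int(v)-med:int(v)+med+1,int(u)-med:int(u)+med+1];a=a[a>0]
        s=np.median(a) if a.size else np.nan
    else:
        o=-Rm.T@t; dd=Rm.T@d; s=(z-o[2])/dd[2]
    return Rm.T@(d*s-t)
def proj(f,P):
    K=np.array([[f['fx'],0,f['cx']],[0,f['fy'],f['cy']],[0,0,1]],float)
    return cv2.projectPoints(np.array(P,float).reshape(-1,1,3),np.array(f['rvec'],float),np.array(f['tvec'],float),K,np.array(f['dist'],float))[0][:,0]
E
python3 - <<'E'
from h import *
for n in('top','scene'):
    f=snap(n); cv2.imwrite(f'pics/{n}0.png',f['pixels'])
s=state(); print(s)
E
```

```text
pics
{'time': 0.1, 'joint_pos': array([ 1.04499597e+00,  5.33183145e-02,  1.61414581e+00,  1.24910602e-05,
        1.47599820e+00, -1.18950730e-01]), 'joint_vel': array([-1.26155751e-03, -5.21836427e-04, -3.81180873e-03, -1.69808346e-03,
       -2.40831450e-05, -2.10675972e-05]), 'joint_efforts': array([ 3.23730028e-04, -3.94905317e+01, -3.71362352e+01, -1.24669732e-04,
        3.98000659e-03, -4.16341709e-05]), 'tool_pos': array([0.24702314, 0.57353273, 0.2441754 ]), 'tool_rot': array([-3.02071656e-04,  2.02025198e-01,  9.79379878e-01, -8.84707715e-04]), 'contact_force': array([ 0.49336107,  0.48742752, -0.27335657]), 'ft_torque': array([ 0.01245001, -0.0016134 , -0.01921426]), 'grasp_force': 0.0, 'gripper_width': 1.0032022300313272}
```

View pics/top0.png

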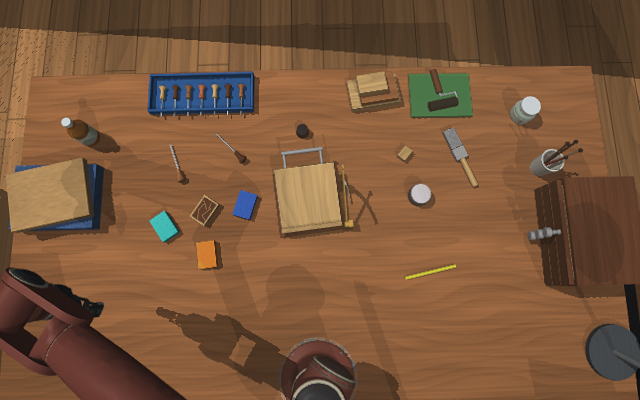

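View pics/scene0.png

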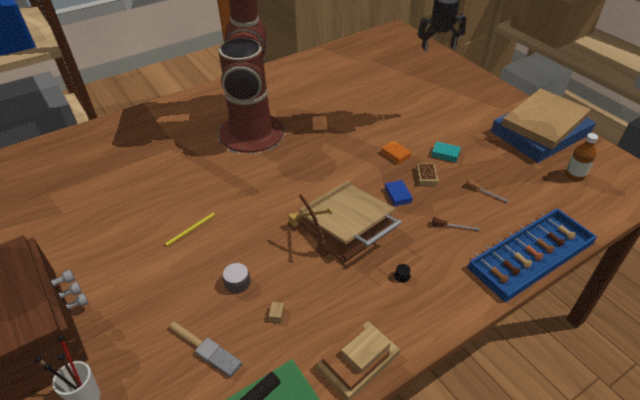

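Top view: the possible blocks are pale with a dark picture (205,210), blue (245,205), turquoise (164,226), orange (207,255) and the small offcut (405,153). The pale one at (205,210) fits. The board is at about (310,198), its bar at (302,150), and the pointer at about (347,195). I'll confirm in an enlarged crop.

```bash
python3 - <<'E'
from h import *
f=load('top')
c=f['pixels'][135:275,180:370]; cv2.imwrite('pics/c1.png',cv2.resize(c,None,fx=4.2,fy=4.2,interpolation=cv2.INTER_CUBIC))
g=load('scene')
c=g['pixels'][170:260,270:410]; cv2.imwrite('pics/c2.png',cv2.resize(c,None,fx=5.7,fy=5.7,interpolation=cv2.INTER_CUBIC))
print(world(f,205,210),world(f,302,150),world(f,310,198), f['fx'],-cv2.Rodrigues(f['rvec'])[0].T@f['tvec'].ravel())
E
```

```text
[0.50125145 0.33427993 0.0246254 ] [0.66569493 0.03199915 0.08815402] [0.52416666 0.01135503 0.06184243] 434.50342141774837 [ 0.28313419 -0.00215471  1.33663811]
```

View pics/c1.png

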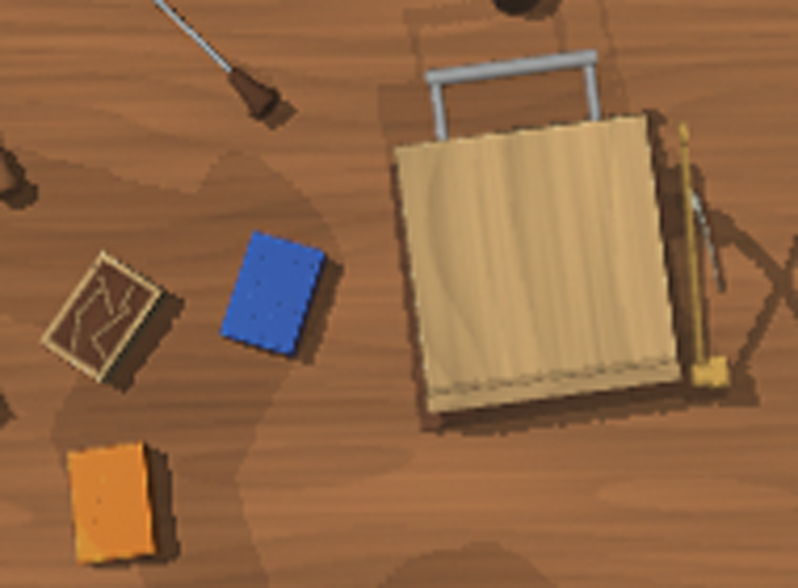

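View pics/c2.png

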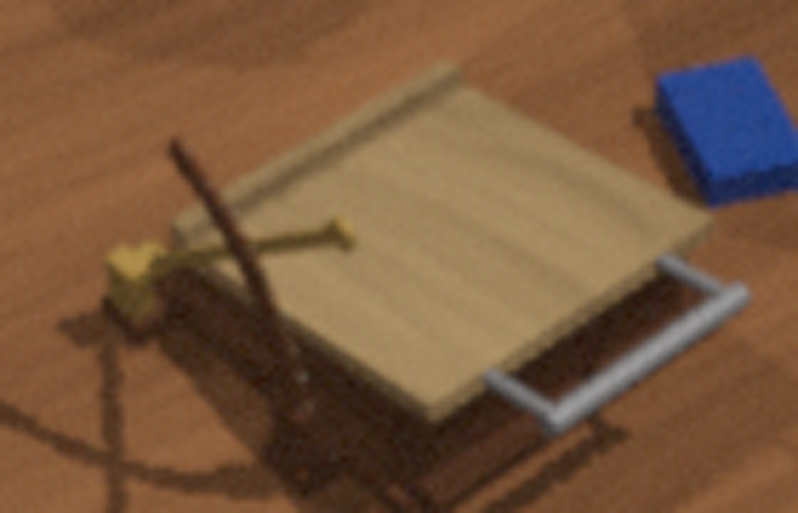

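The crops confirm it. In crop 1 the pale block with the dark picture has corners (103,252), (163,291), (101,380) and (42,341). The high edge of the board runs (395,147)-(648,115), the ledge foot (428,388)-(675,361), the bar (428,77)-(597,57), and the pointer tip is at (684,128). In crop 2 the tip is at (343,235). Now I'll fit the poses.

```bash
cat > fit.py <<'E'
from h import *
from scipy.optimize import least_squares
f=load('top');g=load('scene')
T=lambda p:np.array(p,float)/4.2+[180-.4,135-.4]
S=lambda p:np.array(p,float)/5.7+[270-.4,170-.4]
# block
B=[T(p) for p in[(103,252),(163,291),(101,380),(42,341)]]
W=np.array([world(f,*b,z=.023) for b in B]); c=W.mean(0)
l=((W[1]-W[2])+(W[0]-W[3]))/2; print('block',c,'long',np.linalg.norm(W[1]-W[2]),'short',np.linalg.norm(W[0]-W[1]),'yaw',np.arctan2(l[1],l[0]))
def M(x,y,yaw,th): return R.from_euler('ZY',[yaw,-th]), np.array([x,y,.036])
loc=np.array([[.19,.09,.006],[.19,-.09,.006],[.012,.09,.006],[.012,-.09,.006],[.235,.061,.003],[.235,-.061,.003]])
ob=np.array([T(p) for p in[(395,147),(648,115),(428,388),(675,361),(428,77),(597,57)]])
ls=np.array([[.19,.09,.006],[.19,-.09,.006],[.235,.061,.0],[.235,-.061,.0]])
os_=np.array([S(p) for p in[(712,215),(435,405),(740,295),(555,422)]])
def res(q):
    r,t=M(*q,.21); return np.r_[(proj(f,r.apply(loc)+t)-ob).ravel(),(proj(g,r.apply(ls)+t)-os_).ravel()]
s=least_squares(res,[.44,0,.1],loss='soft_l1'); print('hinge',s.x,np.round(res(s.x),1))
def rp(a):
    r,t=M(*s.x,.21+a[0]); P=r.apply([[.2,-.106,0]])+t; return np.r_[(proj(f,P)-T((684,128))).ravel(),(proj(g,P)-S((343,235))).ravel()]
p=least_squares(rp,[.5]);print('pointer',p.x,np.round(rp(p.x),1))
r,t=M(*s.x,.21); print('bar',r.apply([.235,0,0])+t,'ledge',r.apply([.012,0,.006])+t)
for a in(0,p.x[0]): 
    r,t=M(*s.x,.21+a);print('bar@',a,r.apply([.235,0,0])+t)
E
python3 fit.py
```

```text
block [0.50226957 0.33793795 0.023     ] long 0.07814777171927412 short 0.05405459827742954 yaw -0.5909541040395276
hinge [0.43701107 0.00829306 0.10737426] [ 0.  -0.6 -0.4 -0.6 -0.1  1.2  0.7 -0.2 -0.1 -0.1  0.2 -0.4  0.9 -0.3
 -0.9 -0.7  0.7 -0.6 -1.1  0.2]
pointer [0.52990087] [-0.1 -0.3  1.  -0.7]
bar [0.66552468 0.03292427 0.08498808] ledge [0.44743629 0.00941678 0.0443697 ]
bar@ 0 [0.66552468 0.03292427 0.08498808]
bar@ 0.5299008739616157 [0.60956736 0.02689269 0.19444046]
```

```bash
cat > mv.py <<'E'
from h import *
H=np.array([.437,.0083,.036]); YAW=.1074
def board(a): return R.from_euler('ZY',[YAW,-(.21+a)])
def pb(a,p): return board(a).apply(p)+H
def tool(zdir,ydir):
    z=np.array(zdir,float);z/=np.linalg.norm(z);y=np.array(ydir,float);y-=z*(y@z);y/=np.linalg.norm(y)
    return R.from_matrix(np.c_[np.cross(y,z),y,z])
def go(label,p,r):
    s=state();q=s['tool_rot'];R0=R.from_quat([q[1],q[2],q[3],q[0]])
    print(label,'at',s['tool_pos'].round(4),'shift cm',(R0.inv().apply(np.array(p)-s['tool_pos'])*100).round(2),'rot',(R0.inv()*r).as_rotvec().round(3))
down=[0,0,-1]
yd=lambda a:[np.cos(a),np.sin(a),0]
G=tool(down,yd(-.591+np.pi/2))
PLACE=tool(-board(0).apply([0,0,1]),board(0).apply([0,1,0]))
def BAR(a): return tool(-board(a).apply([0,0,1]),board(a).apply([1,0,0]))
E
python3 - <<'E'
from mv import *
go('above',[.5023,.3379,.10],G); go('grasp',[.5023,.3379,.02],G)
f=load('top');print('loupe',world(f,302,131))
E
```

```text
above at [0.247  0.5735 0.2442] shift cm [-32.77 -11.51  14.43] rot [-0.002 -0.     0.184]
grasp at [0.247  0.5735 0.2442] shift cm [-32.77 -11.5   22.43] rot [-0.002 -0.     0.184]
loupe [0.74531274 0.03250311 0.03167836]
```

Call:
send_rows([
  {"translation":[-4,-1.4,1.7],"delta_rot":[0,0,0.03],"jaw":7.5},
  {"translation":[-8,-2.8,3.5],"delta_rot":[0,0,0.06],"jaw":7.5},
  {"translation":[-12.2,-4.3,5.3],"delta_rot":[0,0,0.09],"jaw":7.5},
  {"translation":[-16.4,-5.7,7.2],"delta_rot":[0,0,0.12],"jaw":7.5},
  {"translation":[-20.5,-7.2,9],"delta_rot":[0,0,0.15],"jaw":7.5},
  {"translation":[-24.6,-8.6,10.8],"delta_rot":[0,0,0.18],"jaw":7.5},
  {"translation":[-28.7,-10.1,12.6],"delta_rot":[0,0,0.184],"jaw":7.5},
  {"translation":[-32.8,-11.5,14.4],"delta_rot":[0,0,0.184],"jaw":7.5},
])

```text
time: 0.9
tool_pos: [0.5037, 0.337, 0.1002]
tool_rot: [-0.0, 0.291, 0.957, -0.0]
contact_force: [0.8, -0.3, 0.4]
gripper_width: 0.877
grasp_force: 0.0
```

```bash
python3 - <<'E'
from mv import *
f=snap('top'); cv2.imwrite('pics/t2.png',cv2.resize(f['pixels'][150:270,150:330],None,fx=4.2,fy=4.2,interpolation=cv2.INTER_CUBIC))
go('grasp',[.5023,.3379,.02],G)
E
```

```text
grasp at [0.5064 0.332  0.0969] shift cm [0.69 0.3  7.68] rot [-0.005  0.002 -0.004]
```

View pics/t2.png

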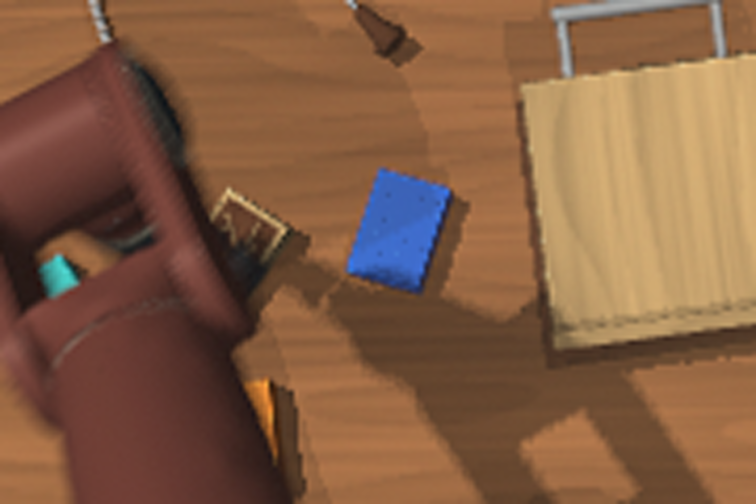

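The arm hides half of the block, but the visible half is where it was measured. The reading was still ringing after the fast move, so I'll descend 8 cm from the commanded pose.

Call:
send_rows([
  {"translation":[0,0,0],"delta_rot":[0,0,0],"jaw":7.5},
  {"translation":[0,0,0],"delta_rot":[0,0,0],"jaw":7.5},
  {"translation":[0,0,1.5],"delta_rot":[0,0,0],"jaw":7.5},
  {"translation":[0,0,3.5],"delta_rot":[0,0,0],"jaw":7.5},
  {"translation":[0,0,5.5],"delta_rot":[0,0,0],"jaw":7.5},
  {"translation":[0,0,7],"delta_rot":[0,0,0],"jaw":7.5},
  {"translation":[0,0,8],"delta_rot":[0,0,0],"jaw":7.5},
  {"translation":[0,0,8],"delta_rot":[0,0,0],"jaw":7.5},
])

```text
time: 1.75
tool_pos: [0.5015, 0.3385, 0.0194]
tool_rot: [-0.001, 0.291, 0.957, -0.001]
contact_force: [0.7, -0.1, 0.4]
gripper_width: 0.884
grasp_force: 0.0
```

Call:
send_rows([
  {"translation":[0,0,0],"delta_rot":[0,0,0],"jaw":7},
  {"translation":[0,0,0],"delta_rot":[0,0,0],"jaw":6},
  {"translation":[0,0,0],"delta_rot":[0,0,0],"jaw":5},
  {"translation":[0,0,0],"delta_rot":[0,0,0],"jaw":4.5},
  {"translation":[0,0,0],"delta_rot":[0,0,0],"jaw":4.5},
  {"translation":[0,0,0],"delta_rot":[0,0,0],"jaw":4.5},
  {"translation":[0,0,0],"delta_rot":[0,0,0],"jaw":4.5},
  {"translation":[0,0,0],"delta_rot":[0,0,0],"jaw":4.5},
])

```text
time: 2.55
tool_pos: [0.5043, 0.3392, 0.0231]
tool_rot: [0.001, 0.291, 0.957, 0.001]
contact_force: [0.2, 0.6, 6.0]
gripper_width: 0.626
grasp_force: 65.5
```

```bash
python3 - <<'E'
from mv import *
s=state();print(s['gripper_width']*8.54,s['grasp_force'],s['contact_force'])
go('grasp',[.5023,.3379,.02],G)
E
```

```text
5.346394284241925 65.48059701919556 [0.17722251 0.62639342 6.04632623]
grasp at [0.5043 0.3392 0.0231] shift cm [ 0.09 -0.22  0.31] rot [0.003 0.002 0.   ]
```

Gripped, but the fingertips swung onto the table. I'll regrip 8 mm higher so the block can be set on the board cleanly.

Call:
send_rows([
  {"translation":[0,0,0],"delta_rot":[0,0,0],"jaw":6.3},
  {"translation":[0,0,0],"delta_rot":[0,0,0],"jaw":6.3},
  {"translation":[0,0,0],"delta_rot":[0,0,0],"jaw":6.3},
  {"translation":[0,0,-0.4],"delta_rot":[0,0,0],"jaw":6.3},
  {"translation":[0,0,-0.8],"delta_rot":[0,0,0],"jaw":6.3},
  {"translation":[0,0,-0.8],"delta_rot":[0,0,0],"jaw":6},
  {"translation":[0,0,-0.8],"delta_rot":[0,0,0],"jaw":5.2},
  {"translation":[0,0,-0.8],"delta_rot":[0,0,0],"jaw":4.5},
])

```text
time: 3.35
tool_pos: [0.5036, 0.3389, 0.0307]
tool_rot: [0.0, 0.291, 0.957, 0.0]
contact_force: [-2.2, -1.6, 7.1]
gripper_width: 0.612
grasp_force: 61.3
```

Call:
send_rows([
  {"translation":[0,0,0],"delta_rot":[0,0,0],"jaw":4.5},
  {"translation":[0,0,0],"delta_rot":[0,0,0],"jaw":4.5},
  {"translation":[0,0,0],"delta_rot":[0,0,0],"jaw":4.5},
  {"translation":[0,0,0],"delta_rot":[0,0,0],"jaw":4.5},
  {"translation":[0,0,0],"delta_rot":[0,0,0],"jaw":4.5},
  {"translation":[0,0,0],"delta_rot":[0,0,0],"jaw":4.5},
  {"translation":[0,0,0],"delta_rot":[0,0,0],"jaw":4.5},
  {"translation":[0,0,0],"delta_rot":[0,0,0],"jaw":4.5},
])

```text
time: 4.15
tool_pos: [0.5037, 0.3389, 0.0307]
tool_rot: [0.0, 0.291, 0.957, 0.0]
contact_force: [-1.3, -1.4, 6.5]
gripper_width: 0.613
grasp_force: 61.4
```

```bash
python3 - <<'E'
from mv import *
s=state();print(s['gripper_width']*8.54,s['grasp_force'],s['contact_force'])
# block centre in tool frame: z from table
p=s['tool_pos'];print(p, 'TCP over block centre (z)',p[2]-.0115)
hgt=p[2]-.0115
for lab,h in(('above',.06),('down',.0)):
    go(lab,pb(0,[.012+.041,0,.006+.0115+hgt+h]),PLACE)
go('lift',p+[0,0,.12],G)
E
```

```text
5.238081287415438 61.36438965797424 [-1.2736661  -1.43196078  6.50542959]
[0.50367572 0.33890808 0.03074334] TCP over block centre (z) 0.019243338806538866
above at [0.5037 0.3389 0.0307] shift cm [-15.31 -29.12 -11.11] rot [-0.073 -0.2   -0.696]
down at [0.5037 0.3389 0.0307] shift cm [-16.26 -28.33  -5.24] rot [-0.073 -0.2   -0.696]
lift at [0.5037 0.3389 0.0307] shift cm [-1.0e-02  1.0e-02 -1.2e+01] rot [0.001 0.001 0.   ]
```

Call:
send_rows([
  {"translation":[0,0,-1],"delta_rot":[0,0,0],"jaw":4.5},
  {"translation":[0,0,-3],"delta_rot":[0,0,0],"jaw":4.5},
  {"translation":[0,0,-6],"delta_rot":[0,0,0],"jaw":4.5},
  {"translation":[-0.5,-1,-9],"delta_rot":[0,0,-0.05],"jaw":4.5},
  {"translation":[-2,-4,-11],"delta_rot":[0,0,-0.15],"jaw":4.5},
  {"translation":[-4,-7.5,-12],"delta_rot":[0,0,-0.25],"jaw":4.5},
  {"translation":[-5.5,-10.5,-12],"delta_rot":[0,0,-0.35],"jaw":4.5},
  {"translation":[-6,-11.5,-12],"delta_rot":[0,0,-0.35],"jaw":4.5},
])

```text
time: 4.95
tool_pos: [0.4885, 0.2075, 0.1499]
tool_rot: [0.0, 0.121, 0.993, -0.0]
contact_force: [-0.4, 0.2, -1.0]
gripper_width: 0.609
grasp_force: 62.8
```

Call:
send_rows([
  {"translation":[0,0,0],"delta_rot":[0,0,0],"jaw":4.5},
  {"translation":[0,0,0],"delta_rot":[0,0,0],"jaw":4.5},
  {"translation":[0,0,0],"delta_rot":[0,0,0],"jaw":4.5},
  {"translation":[0,0,0],"delta_rot":[0,0,0],"jaw":4.5},
  {"translation":[0,0,0],"delta_rot":[0,0,0],"jaw":4.5},
  {"translation":[0,0,0],"delta_rot":[0,0,0],"jaw":4.5},
  {"translation":[0,0,0],"delta_rot":[0,0,0],"jaw":4.5},
  {"translation":[0,0,0],"delta_rot":[0,0,0],"jaw":4.5},
])

```text
time: 5.75
tool_pos: [0.4888, 0.2097, 0.1493]
tool_rot: [-0.0, 0.12, 0.993, -0.0]
contact_force: [-0.1, -0.4, 0.4]
gripper_width: 0.609
grasp_force: 62.8
```

```bash
python3 - <<'E'
from mv import *
s=state();print(s['gripper_width']*8.54,s['grasp_force'],s['contact_force'])
go('above',pb(0,[.012+.041,0,.006+.0115+.0192+.06]),PLACE)
E
```

```text
5.20393681861656 62.77724862098694 [-0.09712686 -0.3616602   0.38729655]
above at [0.4888 0.2097 0.1493] shift cm [ -2.75 -19.72   0.77] rot [-0.037 -0.208 -0.347]
```

Call:
send_rows([
  {"translation":[-0.4,-2.8,0.1],"delta_rot":[-0.005,-0.03,-0.05],"jaw":4.5},
  {"translation":[-0.9,-6.5,0.2],"delta_rot":[-0.012,-0.069,-0.116],"jaw":4.5},
  {"translation":[-1.4,-10.2,0.4],"delta_rot":[-0.019,-0.108,-0.18],"jaw":4.5},
  {"translation":[-1.9,-13.8,0.5],"delta_rot":[-0.026,-0.146,-0.243],"jaw":4.5},
  {"translation":[-2.4,-17,0.7],"delta_rot":[-0.032,-0.18,-0.3],"jaw":4.5},
  {"translation":[-2.75,-19.7,0.8],"delta_rot":[-0.037,-0.208,-0.347],"jaw":4.5},
  {"translation":[-2.75,-19.7,0.8],"delta_rot":[-0.037,-0.208,-0.347],"jaw":4.5},
  {"translation":[-2.75,-19.7,0.8],"delta_rot":[-0.037,-0.208,-0.347],"jaw":4.5},
])

```text
time: 6.55
tool_pos: [0.4685, 0.0115, 0.1415]
tool_rot: [0.105, -0.052, 0.993, 0.006]
contact_force: [-0.1, -0.5, -0.5]
gripper_width: 0.605
grasp_force: 62.9
```

```bash
python3 - <<'E'
from mv import *
for n in ('top','scene'): snap(n)
f=load('top');g=load('scene')
a=cv2.resize(f['pixels'][130:250,250:370],(400,400),interpolation=cv2.INTER_CUBIC);b=cv2.resize(g['pixels'][130:270,270:410],(400,400),interpolation=cv2.INTER_CUBIC)
cv2.imwrite('pics/p1.png',np.hstack([a,b]))
s=state();print(s['gripper_width']*8.54,s['grasp_force'],s['contact_force'])
go('down',pb(0,[.012+.041,0,.006+.0115+.0192]),PLACE)
E
```

```text
5.1564109491249015 62.89742588996887 [ 0.66102142 -0.86925126 -0.33049188]
down at [0.4688 0.0124 0.1416] shift cm [ 0.03 -0.07  5.99] rot [0.001 0.    0.   ]
```

View pics/p1.png

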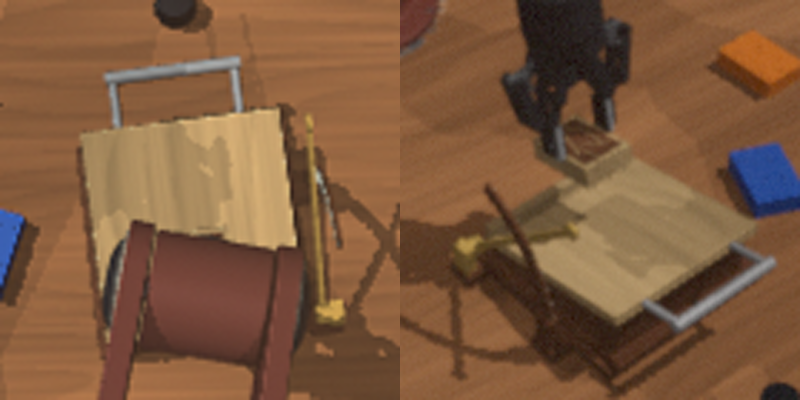

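The right-hand picture shows the block held picture up above the ledge end of the board, at crop (590,145). I'll check its pose in the gripper by depth.

```bash
python3 - <<'E'
from mv import *
g=load('scene');d=g['range_z']
v,u=np.mgrid[165:200,320:352];P=[]
img=g['pixels']
for a,b in zip(u.ravel(),v.ravel()):
    if d[b,a]>0: P.append(np.r_[board(0).inv().apply(world(g,a,b,med=0)-H),a,b])
P=np.array(P); q=P[(P[:,2]>.06)&(P[:,2]<.11)]
print(len(q)); 
for zlo in np.arange(.055,.12,.005):
    k=P[(P[:,2]>=zlo)&(P[:,2]<zlo+.005)]
    if len(k): print(round(zlo,3),len(k),np.percentile(k[:,0],[3,50,97]).round(3),np.percentile(k[:,1],[3,50,97]).round(3))
k=P[(P[:,2]>.083)&(P[:,2]<.096)&(P[:,0]<.1)]
A=np.c_[k[:,:2],np.ones(len(k))];c=np.linalg.lstsq(A,k[:,2],rcond=None)[0];print('top plane',c, (A@c-k[:,2]).std())
# expected top corners projected
for x in(.013,.093):
  for y in(-.0275,.0275): print(x,y,proj(g,[pb(0,[x,y,.089])]).round(1))
E
```

```text
555
0.06 12 [0.035 0.089 0.092] [-0.028 -0.01   0.018]
0.065 49 [0.032 0.089 0.095] [-0.03  -0.025  0.022]
0.07 45 [0.029 0.09  0.096] [-0.031 -0.023  0.021]
0.075 43 [0.036 0.091 0.095] [-0.03  -0.026  0.024]
0.08 89 [0.016 0.072 0.095] [-0.03   0.     0.025]
0.085 220 [0.024 0.065 0.093] [-0.029  0.003  0.025]
0.09 28 [0.038 0.061 0.07 ] [-0.04   0.009  0.034]
0.095 17 [0.049 0.06  0.066] [-0.042 -0.033  0.031]
0.1 28 [0.047 0.061 0.068] [-0.042  0.023  0.035]
0.105 24 [0.044 0.061 0.066] [-0.041 -0.003  0.034]
0.11 27 [0.048 0.062 0.069] [-0.042  0.022  0.033]
0.115 21 [0.047 0.061 0.067] [-0.041 -0.03   0.031]
top plane [-0.01048977 -0.01205467  0.08783224] 0.0025037549745547186
0.013 -0.0275 [[316.2 177.4]]
0.013 0.0275 [[331.6 168.7]]
0.093 -0.0275 [[335. 188.]]
0.093 0.0275 [[350.7 178.8]]
```

The block's picture plane is parallel to the board and its far end is at x≈0.095, so the block is sound in the grip. Lower it about 5.8 cm.

Call:
send_rows([
  {"translation":[0.1,0,1],"delta_rot":[0,0,0],"jaw":4.5},
  {"translation":[0.15,0,2.2],"delta_rot":[0,0,0],"jaw":4.5},
  {"translation":[0.15,0,3.4],"delta_rot":[0,0,0],"jaw":4.5},
  {"translation":[0.15,0,4.4],"delta_rot":[0,0,0],"jaw":4.5},
  {"translation":[0.15,0,5.1],"delta_rot":[0,0,0],"jaw":4.5},
  {"translation":[0.15,0,5.5],"delta_rot":[0,0,0],"jaw":4.5},
  {"translation":[0.15,0,5.7],"delta_rot":[0,0,0],"jaw":4.5},
  {"translation":[0.15,0,5.7],"delta_rot":[0,0,0],"jaw":4.5},
])

```text
time: 7.45
tool_pos: [0.4794, 0.0133, 0.0877]
tool_rot: [0.104, -0.054, 0.993, 0.007]
contact_force: [-11.6, 3.0, 18.7]
gripper_width: 0.611
grasp_force: 64.3
```

```bash
python3 - <<'E'
from mv import *
s=state();print(s['contact_force'],s['ft_torque'],board(0).inv().apply(s['tool_pos']-H))
E
```

```text
[-11.5826277    2.97153961  18.71841367] [0.45306267 1.83630609 0.06851451] [0.05258129 0.00046424 0.0416444 ]
```

Call:
send_rows([
  {"translation":[0,0,-0.1],"delta_rot":[0,0,0],"jaw":4.5},
  {"translation":[0,0,-0.2],"delta_rot":[0,0,0],"jaw":4.5},
  {"translation":[0,0,-0.2],"delta_rot":[0,0,0],"jaw":4.5},
  {"translation":[0,0,-0.2],"delta_rot":[0,0,0],"jaw":4.5},
  {"translation":[0,0,-0.2],"delta_rot":[0,0,0],"jaw":4.5},
  {"translation":[0,0,-0.2],"delta_rot":[0,0,0],"jaw":4.5},
  {"translation":[0,0,-0.2],"delta_rot":[0,0,0],"jaw":4.5},
  {"translation":[0,0,-0.2],"delta_rot":[0,0,0],"jaw":4.5},
])

```text
time: 8.25
tool_pos: [0.479, 0.0133, 0.0882]
tool_rot: [0.105, -0.053, 0.993, 0.006]
contact_force: [-3.1, 2.2, 7.2]
gripper_width: 0.61
grasp_force: 62.5
```

```bash
python3 - <<'E'
from mv import *
g=snap('scene');s=state();print(s['contact_force'],board(0).inv().apply(s['tool_pos']-H),s['gripper_width']*8.54)
d=g['range_z'];P=[]
v,u=np.mgrid[175:250,290:400]
for a,b in zip(u.ravel(),v.ravel()):
    if d[b,a]>0: P.append(np.r_[board(0).inv().apply(world(g,a,b,med=0)-H),a,b])
P=np.array(P)
k=P[(P[:,0]>.12)&(P[:,0]<.18)&(abs(P[:,1])<.08)&(P[:,2]<.02)&(P[:,2]>-.01)]
A=np.c_[k[:,:2],np.ones(len(k))];print('board plane',np.linalg.lstsq(A,k[:,2],rcond=None)[0].round(4))
k=P[(P[:,0]>.0)&(P[:,0]<.11)&(P[:,2]>.021)&(P[:,2]<.038)&(abs(P[:,1])<.028)]
A=np.c_[k[:,:2],np.ones(len(k))]
for _ in range(3):
    c=np.linalg.lstsq(A,k[:,2],rcond=None)[0]; m=abs(A@c-k[:,2])<.0025; A,k=A[m],k[m]
print('block top',c.round(4),len(k),k[:,:2].min(0),k[:,:2].max(0))
c=g['pixels'][150:240,280:400]; cv2.imwrite('pics/p2.png',cv2.resize(c,None,fx=6,fy=6,interpolation=cv2.INTER_CUBIC))
E
```

```text
[-2.85267042  2.83451711  6.55666292] [0.05224681 0.00048168 0.04227316] 5.174505121116956
board plane [ 0.0043 -0.001   0.0031]
block top [-0.1105 -0.0061  0.0379] 238 [ 0.0114485  -0.02796505] [0.09507459 0.02618207]
```

View pics/p2.png

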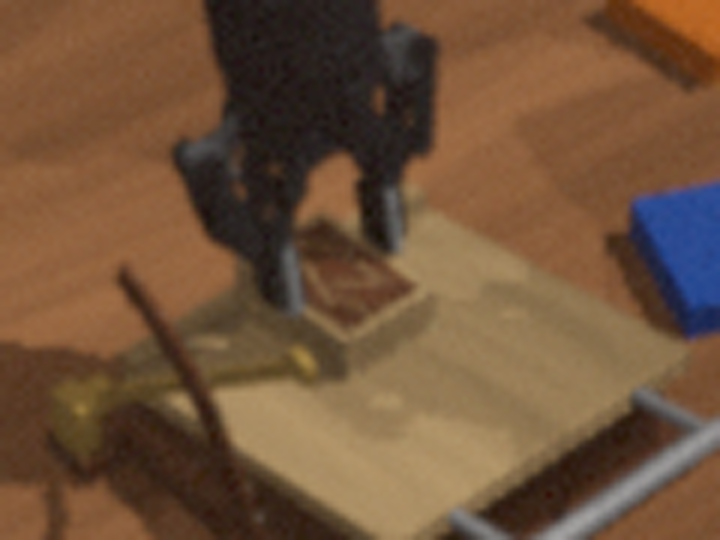

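The low end rests on the ledge: the top plane is tilted by 0.11 along x. I need a few mm more up-slope, so I'll check the depth x-bias against the board's far edge.

```bash
cat > blk.py <<'E'
from mv import *
from scipy.spatial import cKDTree
def cloud(g,u0,u1,v0,v1):
    d=g['range_z'];v,u=np.mgrid[v0:v1,u0:u1]
    return np.array([np.r_[board(0).inv().apply(world(g,a,b,med=0)-H),a,b] for a,b in zip(u.ravel(),v.ravel()) if d[b,a]>0])
E
python3 - <<'E'
from blk import *
g=load('scene');P=cloud(g,290,410,175,260)
k=P[(P[:,0]>.11)&(abs(P[:,1])<.04)&(P[:,2]>0)&(P[:,2]<.012)];print('far edge x',np.percentile(k[:,0],[97,99,100]).round(4))
k=P[(P[:,0]>.06)&(P[:,0]<.11)&(abs(P[:,1])<.02)&(P[:,2]>.022)&(P[:,2]<.034)]
print('block far top x',np.percentile(k[:,0],[90,97,100]).round(4))
k=P[(P[:,0]>.06)&(P[:,0]<.12)&(abs(P[:,1])<.02)&(P[:,2]>.008)&(P[:,2]<.02)]
print('block far face x',np.percentile(k[:,0],[10,50,90]).round(4))
k=P[(P[:,0]>.22)&(P[:,0]<.26)&(abs(P[:,1])<.05)&(abs(P[:,2])<.03)];print('bar x',np.median(k[:,0]),np.median(k[:,2]),len(k))
E
```

```text
far edge x [0.2403 0.2413 0.2438]
block far top x [0.0917 0.0948 0.0962]
block far face x [0.0876 0.0906 0.0931]
bar x 0.23853560125059176 0.001851426081106187 162
```

Call:
send_rows([
  {"translation":[0,0,-0.8],"delta_rot":[0,0,0],"jaw":4.5},
  {"translation":[0,0,-1.4],"delta_rot":[0,0,0],"jaw":4.5},
  {"translation":[-0.4,0,-1.4],"delta_rot":[0,0,0],"jaw":4.5},
  {"translation":[-0.4,0,-1.2],"delta_rot":[0,0,0],"jaw":4.5},
  {"translation":[-0.4,0,-0.6],"delta_rot":[0,0,0],"jaw":4.5},
  {"translation":[-0.4,0,-0.1],"delta_rot":[0,0,0],"jaw":4.5},
  {"translation":[-0.4,0,0.3],"delta_rot":[0,0,0],"jaw":4.5},
  {"translation":[-0.4,0,0.4],"delta_rot":[0,0,0],"jaw":4.5},
])

```text
time: 9.1
tool_pos: [0.4826, 0.0134, 0.0836]
tool_rot: [0.103, -0.054, 0.993, 0.006]
contact_force: [-7.2, -1.0, 8.4]
gripper_width: 0.609
grasp_force: 64.5
```

```bash
cat >> blk.py <<'E'
def block():
    g=snap('scene');s=state();print('F',s['contact_force'].round(1),'tcp_b',board(0).inv().apply(s['tool_pos']-H).round(4))
    P=cloud(g,290,410,165,250)
    k=P[(P[:,0]>-.01)&(P[:,0]<.11)&(P[:,2]>.019)&(P[:,2]<.038)&(abs(P[:,1])<.028)]
    A=np.c_[k[:,:2],np.ones(len(k))]
    for _ in range(4):
        c=np.linalg.lstsq(A,k[:,2],rcond=None)[0]; m=abs(A@c-k[:,2])<.0025; A,k=A[m],k[m]
    print('block top',c.round(4),len(k),np.percentile(k[:,:2],[2,98],axis=0).round(4))
    k=P[(P[:,0]>.06)&(P[:,0]<.12)&(abs(P[:,1])<.02)&(P[:,2]>.008)&(P[:,2]<.02)]
    print('far face x',np.percentile(k[:,0],[10,50,90]).round(4))
E
python3 -c "
from blk import *
block()"
```

```text
F [-2.  -0.2  0.9] tcp_b [0.0549 0.0002 0.037 ]
block top [-0.0073  0.0039  0.0274] 203 [[ 0.0185 -0.0266]
 [ 0.0954  0.0249]]
far face x [0.0924 0.0943 0.0959]
```

The block is flat now, with its centre at about 0.043 from the ledge. Release and retreat.

Call:
send_rows([
  {"translation":[0,0,0],"delta_rot":[0,0,0],"jaw":5.5},
  {"translation":[0,0,0],"delta_rot":[0,0,0],"jaw":6},
  {"translation":[0,0,0],"delta_rot":[0,0,0],"jaw":6.5},
  {"translation":[0,0,0],"delta_rot":[0,0,0],"jaw":7},
  {"translation":[0,0,0],"delta_rot":[0,0,0],"jaw":7},
  {"translation":[0,0,-0.5],"delta_rot":[0,0,0],"jaw":7},
  {"translation":[0,0,-1.5],"delta_rot":[0,0,0],"jaw":7},
  {"translation":[0,0,-3],"delta_rot":[0,0,0],"jaw":7},
])

```text
time: 9.95
tool_pos: [0.4764, 0.0128, 0.1137]
tool_rot: [0.104, -0.053, 0.993, 0.006]
contact_force: [0.1, -0.5, 0.7]
gripper_width: 0.818
grasp_force: 0.0
```

Call:
send_rows([
  {"translation":[0,0,-2],"delta_rot":[0,0,0],"jaw":7},
  {"translation":[0,0,-4.5],"delta_rot":[0,0,0],"jaw":7},
  {"translation":[0,0,-7],"delta_rot":[0,0,0.05],"jaw":6},
  {"translation":[0,0,-9],"delta_rot":[0,0,0.15],"jaw":5},
  {"translation":[0,0,-10],"delta_rot":[0,0,0.28],"jaw":4},
  {"translation":[0,0,-10],"delta_rot":[0,0,0.4],"jaw":4},
  {"translation":[0,0,-10],"delta_rot":[0,0,0.4],"jaw":4},
  {"translation":[0,0,-10],"delta_rot":[0,0,0.4],"jaw":4},
])

```text
time: 10.75
tool_pos: [0.4561, 0.0104, 0.2116]
tool_rot: [0.102, 0.144, 0.984, 0.026]
contact_force: [0.1, -0.3, 0.0]
gripper_width: 0.47
grasp_force: 0.0
```

```bash
python3 -c "
from blk import *
block();print(state()['joint_pos'].round(2))
go('bar pre',pb(0,[.235,0,.08]),BAR(0));go('bar',pb(0,[.235,0,0]),BAR(0))
"
```

```text
F [ 0.2 -0.1  0.2] tcp_b [5.530e-02 1.000e-04 1.675e-01]
block top [-0.0066  0.0008  0.0271] 256 [[ 0.0188 -0.0273]
 [ 0.0964  0.0243]]
far face x [0.0922 0.0944 0.0973]
[-0.18 -0.51  2.15  0.06  1.3  -1.47]
bar pre at [0.456  0.0105 0.2113] shift cm [-16.57   6.95   8.75] rot [ 0.    -0.     1.173]
bar at [0.456  0.0105 0.2113] shift cm [-16.58   6.95  16.75] rot [ 0.    -0.     1.173]
```

The block is in place. Now move over the bar.

Call:
send_rows([
  {"translation":[-2,0.8,0],"delta_rot":[0,0,0.13],"jaw":3.2},
  {"translation":[-4.5,1.9,0.5],"delta_rot":[0,0,0.28],"jaw":3.2},
  {"translation":[-7.5,3,1.5],"delta_rot":[0,0,0.43],"jaw":3.2},
  {"translation":[-10,4.2,3],"delta_rot":[0,0,0.58],"jaw":3.2},
  {"translation":[-12.5,5.2,5],"delta_rot":[0,0,0.73],"jaw":3.2},
  {"translation":[-14.5,6.1,7],"delta_rot":[0,0,0.88],"jaw":3.2},
  {"translation":[-16,6.7,8.2],"delta_rot":[0,0,1.03],"jaw":3.2},
  {"translation":[-16.6,6.95,8.7],"delta_rot":[0,0,1.173],"jaw":3.2},
])

```text
time: 11.6
tool_pos: [0.6497, 0.0309, 0.1613]
tool_rot: [0.068, 0.667, 0.738, 0.077]
contact_force: [0.6, -0.3, -0.6]
gripper_width: 0.37
grasp_force: 0.0
```

Call:
send_rows([
  {"translation":[0,0,0],"delta_rot":[0,0,0],"jaw":3.2},
  {"translation":[0,0,0],"delta_rot":[0,0,0],"jaw":3.2},
  {"translation":[0,0,0],"delta_rot":[0,0,0],"jaw":3.2},
  {"translation":[0,0,0],"delta_rot":[0,0,0],"jaw":3.2},
  {"translation":[0,0,0],"delta_rot":[0,0,0],"jaw":3.2},
  {"translation":[0,0,0],"delta_rot":[0,0,0],"jaw":3.2},
  {"translation":[0,0,0],"delta_rot":[0,0,0],"jaw":3.2},
  {"translation":[0,0,0],"delta_rot":[0,0,0],"jaw":3.2},
])

```text
time: 12.4
tool_pos: [0.6493, 0.0307, 0.1638]
tool_rot: [0.07, 0.665, 0.739, 0.078]
contact_force: [-0.5, -0.8, -0.5]
gripper_width: 0.373
grasp_force: 0.0
```

```bash
python3 -c "
from blk import *
print(state()['joint_pos'].round(2),state()['gripper_width']*8.54)
go('bar',pb(0,[.235,0,0.002]),BAR(0))
f=snap('top');g=snap('scene')
a=cv2.resize(f['pixels'][130:250,250:370],(400,400),interpolation=cv2.INTER_CUBIC);b=cv2.resize(g['pixels'][130:270,290:430],(400,400),interpolation=cv2.INTER_CUBIC)
cv2.imwrite('pics/p3.png',np.hstack([a,b]))
"
```

```text
[-0.08  0.05  1.76  0.04  1.12 -0.2 ] 3.1884744856984355
bar at [0.6493 0.0307 0.1638] shift cm [ 0.05 -0.04  7.85] rot [ 0.    -0.    -0.002]
```

View pics/p3.png

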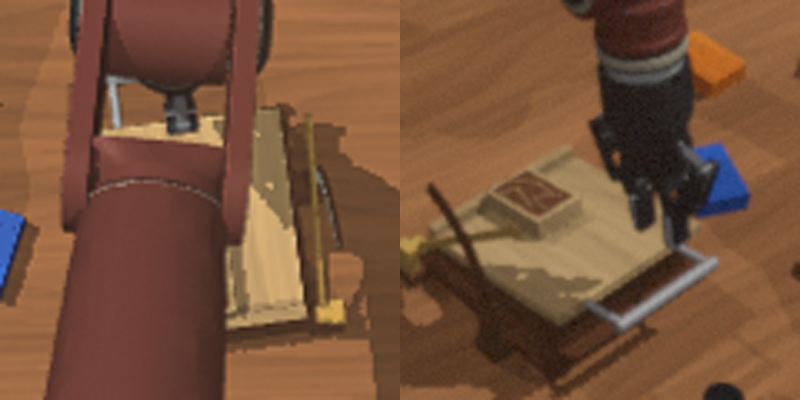

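The block sits square at the ledge (right picture, about (535,190)). The fingers are over the bar, clear of the pointer. Descend and grip.

Call:
send_rows([
  {"translation":[0,0,1.2],"delta_rot":[0,0,0],"jaw":3.2},
  {"translation":[0,0,2.6],"delta_rot":[0,0,0],"jaw":3.2},
  {"translation":[0,0,4],"delta_rot":[0,0,0],"jaw":3.2},
  {"translation":[0,0,5.4],"delta_rot":[0,0,0],"jaw":3.2},
  {"translation":[0,0,6.6],"delta_rot":[0,0,0],"jaw":3.2},
  {"translation":[0,0,7.4],"delta_rot":[0,0,0],"jaw":3.2},
  {"translation":[0,0,7.9],"delta_rot":[0,0,0],"jaw":3.2},
  {"translation":[0,0,7.9],"delta_rot":[0,0,0],"jaw":3.2},
])

```text
time: 13.3
tool_pos: [0.6654, 0.0325, 0.0855]
tool_rot: [0.069, 0.665, 0.739, 0.078]
contact_force: [-0.3, 0.3, 0.2]
gripper_width: 0.375
grasp_force: 0.0
```

Call:
send_rows([
  {"translation":[0,0,0],"delta_rot":[0,0,0],"jaw":2.6},
  {"translation":[0,0,0],"delta_rot":[0,0,0],"jaw":2},
  {"translation":[0,0,0],"delta_rot":[0,0,0],"jaw":1.4},
  {"translation":[0,0,0],"delta_rot":[0,0,0],"jaw":0.8},
  {"translation":[0,0,0],"delta_rot":[0,0,0],"jaw":0.5},
  {"translation":[0,0,0],"delta_rot":[0,0,0],"jaw":0.5},
  {"translation":[0,0,0],"delta_rot":[0,0,0],"jaw":0.5},
  {"translation":[0,0,0],"delta_rot":[0,0,0],"jaw":0.5},
])

```text
time: 14.1
tool_pos: [0.6642, 0.0323, 0.0867]
tool_rot: [0.069, 0.665, 0.74, 0.077]
contact_force: [-8.9, -0.9, 4.9]
gripper_width: 0.115
grasp_force: 58.5
```

```bash
python3 -c "
from blk import *
s=state();print(s['contact_force'],s['gripper_width']*8.54,s['grasp_force'])
off=board(0).inv().apply(s['tool_pos']-H);print(off)
q=s['tool_rot'];R0=R.from_quat([q[1],q[2],q[3],q[0]])
for a in np.arange(1,9)*.53/16:
    D=board(a)*board(0).inv(); p=D.apply(s['tool_pos']-H)+H
    go(round(a,3),p,D*R0)
"
```

```text
[-8.90909812 -0.91460348  4.87375094] 0.9824759316896217 58.54366421699524
[ 0.23400409 -0.00050767  0.00198333]
0.033 at [0.6642 0.0323 0.0867] shift cm [ 0.   -0.02 -0.77] rot [-0.033  0.    -0.   ]
0.066 at [0.6642 0.0323 0.0867] shift cm [ 0.   -0.07 -1.55] rot [-0.066  0.    -0.   ]
0.099 at [0.6642 0.0323 0.0867] shift cm [ 0.   -0.14 -2.32] rot [-0.099  0.    -0.   ]
0.132 at [0.6642 0.0323 0.0867] shift cm [ 0.   -0.24 -3.09] rot [-0.132  0.    -0.   ]
0.166 at [0.6642 0.0323 0.0867] shift cm [ 0.   -0.37 -3.85] rot [-0.166  0.    -0.   ]
0.199 at [0.6642 0.0323 0.0867] shift cm [ 0.   -0.52 -4.61] rot [-0.199  0.    -0.   ]
0.232 at [0.6642 0.0323 0.0867] shift cm [ 0.   -0.69 -5.37] rot [-0.232  0.    -0.   ]
0.265 at [0.6642 0.0323 0.0867] shift cm [ 0.   -0.89 -6.12] rot [-0.265  0.    -0.   ]
```

Bar gripped. Raise it along the arc in slow, equal calls (0.132 rad each).

Call:
send_rows([
  {"translation":[0,0,-0.2],"delta_rot":[-0.0085,0,0],"jaw":0.5},
  {"translation":[0,-0.01,-0.55],"delta_rot":[-0.0235,0,0],"jaw":0.5},
  {"translation":[0,-0.04,-1],"delta_rot":[-0.043,0,0],"jaw":0.5},
  {"translation":[0,-0.08,-1.5],"delta_rot":[-0.064,0,0],"jaw":0.5},
  {"translation":[0,-0.13,-2],"delta_rot":[-0.086,0,0],"jaw":0.5},
  {"translation":[0,-0.19,-2.5],"delta_rot":[-0.107,0,0],"jaw":0.5},
  {"translation":[0,-0.23,-2.9],"delta_rot":[-0.124,0,0],"jaw":0.5},
  {"translation":[0,-0.24,-3.09],"delta_rot":[-0.132,0,0],"jaw":0.5},
])

```text
time: 14.9
tool_pos: [0.6557, 0.0313, 0.1159]
tool_rot: [0.113, 0.659, 0.733, 0.127]
contact_force: [-5.6, -1.8, -4.3]
gripper_width: 0.114
grasp_force: 58.7
```

Call:
send_rows([
  {"translation":[0,0,-0.2],"delta_rot":[-0.0085,0,0],"jaw":0.5},
  {"translation":[0,-0.01,-0.55],"delta_rot":[-0.0235,0,0],"jaw":0.5},
  {"translation":[0,-0.04,-1],"delta_rot":[-0.043,0,0],"jaw":0.5},
  {"translation":[0,-0.08,-1.5],"delta_rot":[-0.064,0,0],"jaw":0.5},
  {"translation":[0,-0.13,-2],"delta_rot":[-0.086,0,0],"jaw":0.5},
  {"translation":[0,-0.19,-2.5],"delta_rot":[-0.107,0,0],"jaw":0.5},
  {"translation":[0,-0.23,-2.9],"delta_rot":[-0.124,0,0],"jaw":0.5},
  {"translation":[0,-0.24,-3.09],"delta_rot":[-0.132,0,0],"jaw":0.5},
])

```text
time: 15.7
tool_pos: [0.6434, 0.03, 0.1443]
tool_rot: [0.157, 0.65, 0.723, 0.175]
contact_force: [-5.1, -2.1, -4.8]
gripper_width: 0.116
grasp_force: 58.8
```

```bash
cat > chk.py <<'E'
from blk import *
s=state();print(s['contact_force'],s['joint_pos'].round(2),s['gripper_width']*8.54,s['grasp_force'])
# tool angle and TCP-in-hinge-plane angle relative to rest
v=R.from_euler('Z',YAW).inv().apply(s['tool_pos']-H)
q=s['tool_rot'];R0=R.from_quat([q[1],q[2],q[3],q[0]])
z=R.from_euler('Z',YAW).inv().apply(R0.apply([0,0,1]))
print('TCP polar: r',np.hypot(v[0],v[2]),'board',np.arctan2(v[2],v[0])-.21-.0085,'y',v[1],'tool tilt',np.arctan2(z[0],-z[2])-.21)
E
python3 chk.py
```

```text
[-5.10731785 -2.13367235 -4.78656641] [-0.11 -0.07  1.96  0.14  0.79 -0.29] 0.9882410135178634 58.76796305179596
TCP polar: r 0.23408566665612274 board 0.26236489320470996 y -0.0005787435764424507 tool tilt 0.2640962390898747
```

Call:
send_rows([
  {"translation":[0,0,-0.2],"delta_rot":[-0.0085,0,0],"jaw":0.5},
  {"translation":[0,-0.01,-0.55],"delta_rot":[-0.0235,0,0],"jaw":0.5},
  {"translation":[0,-0.04,-1],"delta_rot":[-0.043,0,0],"jaw":0.5},
  {"translation":[0,-0.08,-1.5],"delta_rot":[-0.064,0,0],"jaw":0.5},
  {"translation":[0,-0.13,-2],"delta_rot":[-0.086,0,0],"jaw":0.5},
  {"translation":[0,-0.19,-2.5],"delta_rot":[-0.107,0,0],"jaw":0.5},
  {"translation":[0,-0.23,-2.9],"delta_rot":[-0.124,0,0],"jaw":0.5},
  {"translation":[0,-0.24,-3.09],"delta_rot":[-0.132,0,0],"jaw":0.5},
])

```text
time: 16.5
tool_pos: [0.6275, 0.0282, 0.1707]
tool_rot: [0.2, 0.638, 0.709, 0.222]
contact_force: [-4.3, -2.5, -5.9]
gripper_width: 0.11
grasp_force: 58.8
```

Call:
send_rows([
  {"translation":[0,0,-0.2],"delta_rot":[-0.0085,0,0],"jaw":0.5},
  {"translation":[0,-0.01,-0.55],"delta_rot":[-0.0235,0,0],"jaw":0.5},
  {"translation":[0,-0.04,-1],"delta_rot":[-0.043,0,0],"jaw":0.5},
  {"translation":[0,-0.08,-1.5],"delta_rot":[-0.064,0,0],"jaw":0.5},
  {"translation":[0,-0.13,-2],"delta_rot":[-0.086,0,0],"jaw":0.5},
  {"translation":[0,-0.19,-2.5],"delta_rot":[-0.107,0,0],"jaw":0.5},
  {"translation":[0,-0.23,-2.9],"delta_rot":[-0.124,0,0],"jaw":0.5},
  {"translation":[0,-0.24,-3.09],"delta_rot":[-0.132,0,0],"jaw":0.5},
])

```text
time: 17.3
tool_pos: [0.6082, 0.026, 0.1949]
tool_rot: [0.242, 0.624, 0.693, 0.269]
contact_force: [-3.6, -4.3, -6.0]
gripper_width: 0.12
grasp_force: 58.8
```

Call:
send_rows([
  {"translation":[0,0,0],"delta_rot":[0,0,0],"jaw":0.5},
  {"translation":[0,0,0],"delta_rot":[0,0,0],"jaw":0.5},
  {"translation":[0,0,0],"delta_rot":[0,0,0],"jaw":0.5},
  {"translation":[0,0,0],"delta_rot":[0,0,0],"jaw":0.5},
  {"translation":[0,0,0],"delta_rot":[0,0,0],"jaw":0.5},
  {"translation":[0,0,0],"delta_rot":[0,0,0],"jaw":0.5},
  {"translation":[0,0,0],"delta_rot":[0,0,0],"jaw":0.5},
  {"translation":[0,0,0],"delta_rot":[0,0,0],"jaw":0.5},
])

```text
time: 18.1
tool_pos: [0.6084, 0.026, 0.1947]
tool_rot: [0.241, 0.624, 0.693, 0.268]
contact_force: [-4.7, -3.7, -5.5]
gripper_width: 0.111
grasp_force: 58.8
```

```bash
cat >> chk.py <<'E'
g=snap('scene');f=snap('top')
cv2.imwrite('pics/end.png',np.hstack([cv2.resize(f['pixels'][130:250,250:370],(380,380),interpolation=cv2.INTER_CUBIC),cv2.resize(g['pixels'][140:240,280:390],(418,380),interpolation=cv2.INTER_CUBIC)]))
E
python3 chk.py
```

```text
[-4.6998119  -3.70864652 -5.48611429] [-0.16 -0.34  2.17  0.31  0.61 -0.45] 0.9516148941631539 58.823445439338684
TCP polar: r 0.23423586567553828 board 0.5258599901836724 y -0.0007339938785950972 tool tilt 0.528504617911679
```

View pics/end.png

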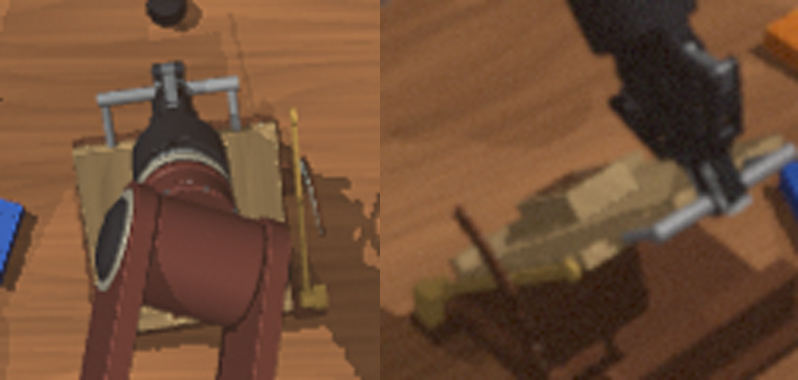

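The board is up, parallel to the pointer. The pointer tip in the scene view is at about (331,210), unmoved. I'll check the board angle and the block once by depth.

```bash
python3 - <<'E'
from blk import *
for n,(u0,u1,v0,v1) in {'scene':(285,400,150,225),'top':(265,345,160,240)}.items():
    g=load(n);a=.526;P=cloud(g,u0,u1,v0,v1)[:,:3];Q=board(a).inv().apply(board(0).apply(P))
    k=Q[(Q[:,0]>.1)&(Q[:,0]<.185)&(abs(Q[:,1])<.085)&(abs(Q[:,2]-.006)<.012)]
    if n=='top': k=Q[(Q[:,0]>.02)&(Q[:,0]<.185)&(abs(Q[:,1])<.088)&(abs(Q[:,1])>.05)&(abs(Q[:,2]-.006)<.012)]
    A=np.c_[k[:,:2],np.ones(len(k))]
    for _ in range(3):
        c=np.linalg.lstsq(A,k[:,2],rcond=None)[0];m=abs(A@c-k[:,2])<.004;A,k=A[m],k[m]
    print(n,'plane',c.round(4),len(k),k[:,0].min(),k[:,0].max())
    if n=='scene':
        b=Q[(Q[:,0]>-.01)&(Q[:,0]<.12)&(Q[:,2]>.019)&(Q[:,2]<.036)&(abs(Q[:,1])<.05)]
        print('block top',len(b),np.percentile(b,[2,50,98],axis=0).round(4))
    # pointer: points near y=-.106
    s=Q[(abs(Q[:,1]+.106)<.005)&(Q[:,0]>.05)&(Q[:,0]<.21)&(abs(Q[:,2])<.03)]
    if len(s)>10: print('pointer in board frame slope,off',np.polyfit(s[:,0],s[:,2],1).round(4),len(s))
E
```

```text
scene plane [-0.0036  0.0036  0.0044] 272 0.10028897295991705 0.18499702706918186
block top 167 [[ 0.0158 -0.0313  0.0194]
 [ 0.0712 -0.0111  0.0263]
 [ 0.0952  0.0237  0.0281]]
pointer in board frame slope,off [ 0.0081 -0.0018] 91
top plane [0.0053 0.0016 0.0059] 581 0.05977721871769982 0.18499246828440497
pointer in board frame slope,off [0.0375 0.0001] 54
```

The board is at 0.526 rad and the pointer measures about 0.53–0.55. Nudge it up 0.01 rad, settle, and hand in.

Call:
send_rows([
  {"translation":[0,0,-0.08],"delta_rot":[-0.003,0,0],"jaw":0.5},
  {"translation":[0,0,-0.16],"delta_rot":[-0.007,0,0],"jaw":0.5},
  {"translation":[0,0,-0.23],"delta_rot":[-0.01,0,0],"jaw":0.5},
  {"translation":[0,0,-0.23],"delta_rot":[-0.01,0,0],"jaw":0.5},
  {"translation":[0,0,-0.23],"delta_rot":[-0.01,0,0],"jaw":0.5},
  {"translation":[0,0,-0.23],"delta_rot":[-0.01,0,0],"jaw":0.5},
  {"translation":[0,0,-0.23],"delta_rot":[-0.01,0,0],"jaw":0.5},
  {"translation":[0,0,-0.23],"delta_rot":[-0.01,0,0],"jaw":0.5},
])

```text
time: 19.0
tool_pos: [0.6068, 0.0259, 0.1963]
tool_rot: [0.244, 0.623, 0.692, 0.272]
contact_force: [-3.8, -3.9, -5.3]
gripper_width: 0.11
grasp_force: 58.8
```

```bash
python3 -c "
from plant import *
s=state();print(s['contact_force'],s['grasp_force'],abs(s['joint_vel']).max());print(job_done())"
```

```text
[-3.83629508 -3.92527158 -5.31007522] 58.82067561149597 0.0013836107367935398
the job is handed in; nothing more can be done
None
```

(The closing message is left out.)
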